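# Lay a turned spindle on a forked drying cradle

## Task

Lay the spindle that has two slim necks on the drying cradle: slide the cradle's movable fork along its board until the two forks stand as far apart as the two necks, and set the spindle down gently so that each neck rests at the bottom of one fork (either way round), with nothing else holding it. Leave the two other turned legs and everything else on the bench where they are.

Things in the scene. Friction and masses are not known exactly. Their poses are not given: they have to be found in the camera images.
- spindle: Wooden spindle to lay on the cradle, 200 mm long, 0.22 kg, lying on the bench. Origin at its middle, on its axis (22 mm above the bench); x runs along it. Middle: square block 44 x 44 mm, 80 mm long (|x| to 40); each side then has a round collar (40 mm diameter, to |x| = 52), a slim round neck (28 mm diameter, |x| 52 to 84) and a round end knob (40 mm diameter, to |x| = 100).
- neck_a (a point): Centre of one slim neck, on the spindle's axis, 68 mm from its middle (x = +68).
- neck_b (a point): Centre of the other slim neck, on the axis, at x = -68; the necks' centres are 136 mm apart.
- cradle: Fixed dark wooden cradle: board 100 (x) by 290 (y) by 20 mm. Origin: centre of its underside, z up. Two Y-shaped forks at x = 0: fixed at y = -112.5 mm, and movable. Each is a plate 12 mm thick along y: a post 44 mm wide up to z = 89 (foot 66 x 34 mm up to z = 44), then a 90 degree V, bottom at z = 90, tips at z = 123, 85 mm wide. Pinch or push its post.
- fixed_seat (a point): Where the neck's centre lies when seated in the fixed fork: in the middle of its plate, 110 mm above the bench (20 mm above the bottom of the V).
- sliding_seat (a point): The same point in the movable fork; it moves with that fork.
- sliding_fork (a joint): Position of the movable fork along the board, in m: 0 when farthest from the fixed fork (225 mm between the fork centres); it grows as the fork slides towards the fixed one (along the cradle's -y), to at most 0.125 (100 mm between). Spacing = 0.225 - value. It slides stiffly (about 3 N) and stays where it is left.
- plain_leg: Another turned leg, 200 mm long, same wood and square middle block, but with straight round ends 41 mm thick and no necks. Leave it. Origin at its middle, x along it.
- one_neck_leg: Another turned leg, 185 mm long, with a long square block (44 mm) and only one slim neck, at one end. Leave it. Origin on its axis, near its middle, x along it.
- bowl: A turned bowl lying upside down, 132 mm across and 80 mm high. Bystander. Origin under its centre.
- sanding_block: A cork sanding block, 75 x 45 x 30 mm. Bystander. Origin under its centre.
- round_blank: A round wooden blank, 80 mm across, 45 mm high. Bystander. Origin under its centre.
- oil_jar: A closed jar, 68 mm across, 85 mm high. Bystander. Origin under its centre.
- brush: A hand brush lying on the bench. Bystander. Origin on its underside.
There are look-alikes about, which are no part of the job. What is shaped like the spindle but black or yellow is not meant.

How it is judged:
At the end, for the whole second after the job is handed in: The spindle lies still across both forks, each neck's centre within 12 mm of the seat point of its own fork (either way round), which is so only when both necks lie in the bottoms of the Vs (((distance between neck_a and fixed_seat below 0.012 m and distance between neck_b and sliding_seat below 0.012 m) or (distance between neck_b and fixed_seat below 0.012 m and distance between neck_a and sliding_seat below 0.012 m)) and linear speed of spindle below 0.02 m/s and angular speed of spindle below 0.2 rad/s); the robot touches nothing.
It fails at once if the spindle is let fall (free in the air faster than 0.45 m/s, a drop of about 10 mm) (contact force between spindle and anything else below 0.05 N and linear speed of spindle above 0.45 m/s).
It fails at once if the spindle is pressed hard onto the cradle (more than 40 N) (contact force between spindle and cradle above 40 N).
It fails at once if another turned leg or a bystander is moved by more than 30 mm (distance of any of plain_leg, one_neck_leg, bowl, sanding_block, round_blank, oil_jar, brush from where it was at the start of the episode above 0.03 m).
It also fails if it takes over 54 s, if anything falls off the work surface, if the arm or the gripper's body presses on something with over 40 N, if the wrist force passes 120 N, or if a joint passes its speed limit or range.

## Robot

A 6-joint arm with a two-finger parallel gripper is mounted at the origin on the work surface. World frame = base frame: x ahead of the robot, y to its left, z up, the work surface at z = 0. Lengths are in m, angles in rad, forces in N, time in s.
With the tool pointing down it reaches from about 0.35 to 0.85 m from the base axis. Payload 8.1 kg.
Tool frame: the origin (TCP) lies on the centre line of the jaws, within the pads' length; the fingertips stand 17 mm ahead of it and the grasp point (between the pads) lies 2 mm behind it; z points along the fingers, y is the line along which they close (so a half turn about z gives the same grasp; the last joint's range is limited). The gripper opens to 93 mm and grips with 3 to 60 N. Pads are 15 mm wide; open, the fingers measure 128 mm over their backs; the gripper's body (75 mm by 188 mm) begins 65 mm behind the grasp point.
Start: joints at [1.169, 0.13, 1.488, -0, 1.523, -0.085], TCP at [0.187, 0.57, 0.236] pointing down, gripper open.
Joint ranges: [-2.96, 2.96], [-0.89, 2.26], [0.02, 2.5], [-1.34, 4.48], [0, 2.73], [-2.66, 2.66]. Speed limits (rad/s): [2.39, 2.39, 2.79, 3.14, 3.14, 3.14].

## Interface

Orientations are given as a rotation vector (axis times angle).
In Python, from plant import telemetry, viewer, order gives the robot as it stands.
- The arm moves only by the tool send_rows, never from a script. Its argument "plan" is a list that holds one entry, the list of rows, each a list of 5 numbers: the closure, from -1 (fully open) to 1 (shut), then the shift along the world's x, y, z normalised to -1 to 1, where 1 is 0.2 m, then the turn about the world's z normalised to -1 to 1, where 1 is 60 degrees. A call has 1 to 20 rows; each row is the pose to reach, as a shift and turn from the pose commanded when the call began; what a row does not reach only later rows make up. A row lasts 1/12 s, in which the tool goes at most 41.7 mm and 7.16 degrees, less where a joint would pass 70% of its speed; a pose out of reach is approached as far as the arm can. A call with a number of a shift or a turn outside -1 to 1 is refused whole. A call with a gripper value outside its range is refused whole. The fingers move at their own pace and stop on an object; "force" is the grip in N (left out, the last holds). Time passes only in rows, so rows that repeat a pose let the fingers close. It gives the time, the measured TCP pose, the force, the opening and the grip force at its end, in the units of the state.
- telemetry.read_state(): the state, without advancing time (a new reading comes with each control period).
- viewer.read_camera(name): name is "side" or "top"; returns (picture, depth): 480x640x3 uint8, blue, green, red; 480x640 float32, m along the optical axis (not along the pixel's ray), 0 where there is no reading.
- viewer.calibration(name): a dict with "camera_matrix" (3x3 intrinsics, pixels), "dist_coeffs" ([k1, k2, p1, p2, k3] as OpenCV has them; the pictures are not rectified), "extrinsics" (4x4, takes a point from camera to world coordinates). Camera axes: x right, y up, looking along -z (the intrinsics and any distortion apply to the point x, -y, -z); pixel columns grow to the right and rows downward; lengths in m; the calibration is good to about 2 mm. A picture is of the moment at which its call begins. calibration takes no time and is no camera call.
- order.close_job(): hands the job in; it is judged then, once.
The state is a dict: "t": time; "q": joint angles; "dq": joint speeds; "joint_torque": joint torques, N m; "tool_pos": TCP position; "orientation": TCP orientation; "force": force on the tool from outside, world axes, zero at the start; "wrist_torque": the same for the moment, N m; "opening": finger opening in m; "gripper_force": force on a finger pad.
Only numpy, scipy, OpenCV 4.12 (cv2) and the standard library are available. Lean on these libraries where they do the work, as an engineer would, in place of code of your own. Each camera call takes 0.05 s, during which the arm holds its last target. There are 200 camera calls.

## Working session

There is one attempt and no reset: what is moved stays moved. The work goes in short steps, Python scripts to look and compute and a tool call to move; the robot and the scene stay as the last step left them, time stands still between calls to the robot, and variables do not carry over. Pictures are saved under pics/ and viewed, at most 10 in all, crops included, and the job is handed in when it is done.

Besides the shell and the picture viewer there is one more tool, called after ">>>" as name(argument=value, ...) on one line, values as JSON. send_rows: Moves the arm, as the interface text tells. Scaled input: -1 to 1 covers 0.2 m each way for a shift and 60 degrees each way for a turn. Its arguments: {"type":"object","properties":{"plan":{"type":"array"},"force":{"type":"number"}},"required":["plan"]}

```bash
mkdir -p pics; cat > h.py <<'E'
import numpy as np,cv2
from plant import telemetry,viewer,order
def grab(n):
    p,d=viewer.read_camera(n); np.savez('%s.npz'%n,p=p,d=d); return p,d
def world(n,d,pix=None):
    c=viewer.calibration(n);K=np.array(c['camera_matrix'],float);D=np.array(c['dist_coeffs'],float);E=np.array(c['extrinsics'],float)
    v,u=np.mgrid[0:480,0:640]
    q=cv2.undistortPoints(np.stack([u.ravel(),v.ravel()],1).astype(float).reshape(-1,1,2),K,D).reshape(480,640,2)
    P=np.stack([q[...,0]*d,-q[...,1]*d,-d],-1)
    W=P@E[:3,:3].T+E[:3,3]; W[d<=0]=np.nan
    return W
E
python3 - <<'E'
from h import *
for n in('top','side'):
    p,d=grab(n); cv2.imwrite(f'pics/{n}0.png',p)
    print(n,np.array(viewer.calibration(n)['extrinsics']).round(2).tolist())
s=telemetry.read_state();print(s['t'],s['tool_pos'],s['orientation'],s['opening'])
E
```

```text
top [[-0.02, 0.99, -0.16, 0.3], [-1.0, -0.02, -0.0, 0.01], [-0.01, 0.16, 0.99, 1.21], [0.0, 0.0, 0.0, 1.0]]
side [[0.93, 0.24, -0.29, 0.19], [-0.38, 0.56, -0.74, -0.71], [-0.01, 0.79, 0.61, 0.7], [0.0, 0.0, 0.0, 1.0]]
0.1 [0.18670703 0.569718   0.23470446] [-4.95414334e-01 -3.10190313e+00  2.46848258e-03] 0.09295145296946322
```

View pics/top0.png

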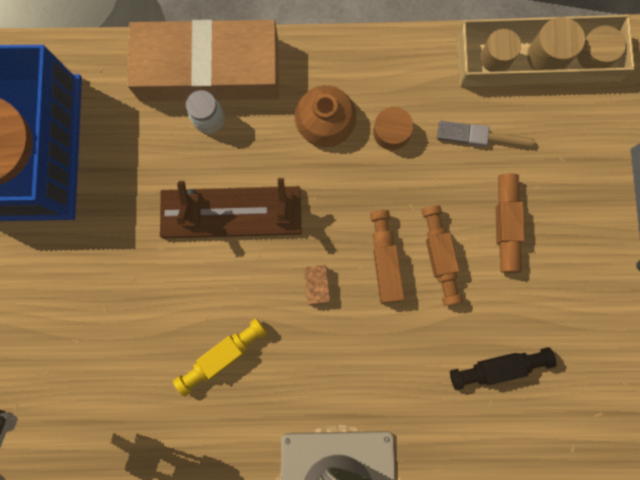

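View pics/side0.png

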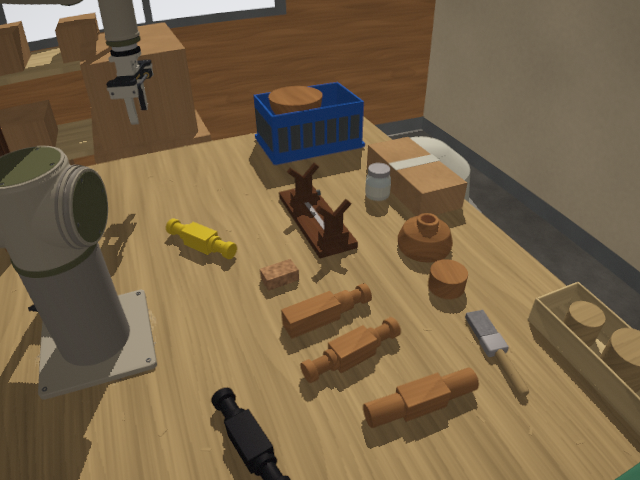

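Top picture: the candidates are at (388,257), a long block with one neck, (441,256), a middle block with two necks and knobs, and (510,222), straight ends with no necks. The yellow (220,357) and black (503,370) ones are excluded. (441,256) fits the description. The cradle is at (230,212), with forks at (187,203) and (282,200). I'll confirm with a crop and measure.

```bash
python3 - <<'E'
from h import *
z=np.load('top.npz');p,d=z['p'],z['d'];W=world('top',d)
a=cv2.resize(p[195:315,365:535],None,fx=4,fy=4,interpolation=cv2.INTER_CUBIC)
b=cv2.resize(p[170:250,150:320],None,fx=4,fy=4,interpolation=cv2.INTER_CUBIC)
cv2.imwrite('pics/crop1.png',cv2.resize(np.vstack([a,b]),(510,600)))
def rect(u0,u1,v0,v1,zl,zh,mask=None):
    w=W[v0:v1,u0:u1].reshape(-1,3);return w[(w[:,2]>zl)&(w[:,2]<zh)]
print('table z',np.nanmedian(W[300:320,480:600,2]))
def mr(w,name):
    (c,s,a)=cv2.minAreaRect((w[:,:2]*1000).astype(np.float32));print(name,len(w),np.round(c,1),np.round(s,1),round(a,1),'zmax',np.round(np.percentile(w[:,2],[5,50,95]),3))
mr(rect(415,468,200,312,.012,.06),'spindle')
mr(rect(365,408,200,312,.012,.06),'oneneck')
mr(rect(490,530,165,280,.012,.06),'plain')
mr(rect(300,335,260,310,.012,.06),'block')
mr(rect(155,310,180,245,.012,.028),'board')
for n,u0,u1 in(('L',165,215),('R',262,305)):
  for lo,hi in((.036,.06),(.06,.088),(.095,.13)):
    w=rect(u0,u1,170,240,lo,hi)
    if len(w)>5: mr(w,n+str(lo))
W2=world('side',np.load('side.npz')['d'])
for n,u0,u1 in(('far',283,321),('near',319,356)):
  w=W2[158:255,u0:u1].reshape(-1,3)
  for lo,hi in((.05,.088),(.095,.13)):
    k=w[(w[:,2]>lo)&(w[:,2]<hi)&(w[:,0]<.65)]
    if len(k)>5: mr(k,'side '+n+str(lo))
w=W2[300:390,290:405].reshape(-1,3);
E
```

```text
table z 2.1336171572627904e-05
spindle 1974 [ 453.3 -221.4] [199.9  45. ] 10.3 zmax [0.025 0.04  0.047]
oneneck 2007 [ 453.  -107.7] [185.3  46.5] 5.7 zmax [0.028 0.042 0.047]
plain 2266 [ 515.5 -359.9] [ 45.2 199.6] 87.4 zmax [0.023 0.042 0.047]
block 839 [397.8  33.5] [75.1 44.7] 5.2 zmax [0.026 0.03  0.033]
board 5328 [553.  209.3] [101.6 289.2] 0.5 zmax [0.016 0.02  0.024]
L0.036 342 [557.4 286.4] [77.4 34.8] 0.8 zmax [0.038 0.043 0.053]
L0.06 81 [551.4 286.3] [44.3 12.7] 0.5 zmax [0.062 0.073 0.087]
L0.095 285 [552.  286.5] [83.5 13.8] 1.6 zmax [0.097 0.111 0.121]
R0.036 326 [553.7  97.4] [66.6 34.1] 1.3 zmax [0.04  0.044 0.048]
R0.06 24 [553.7  92.6] [43.5  3.2] 0.9 zmax [0.066 0.075 0.08 ]
R0.095 261 [553.9  97.2] [83.3 12.3] 0.5 zmax [0.097 0.112 0.122]
side far0.05 218 [550.  283.3] [16.4 44.9] 78.7 zmax [0.051 0.07  0.087]
side far0.095 216 [551.3 193. ] [ 83. 207.] 0.9 zmax [0.097 0.111 0.122]
side near0.05 253 [552.4  92.8] [13.2 44.4] 84.6 zmax [0.052 0.069 0.086]
side near0.095 214 [555.5  97. ] [17.9 79.8] 89.9 zmax [0.096 0.108 0.121]
```

View pics/crop1.png

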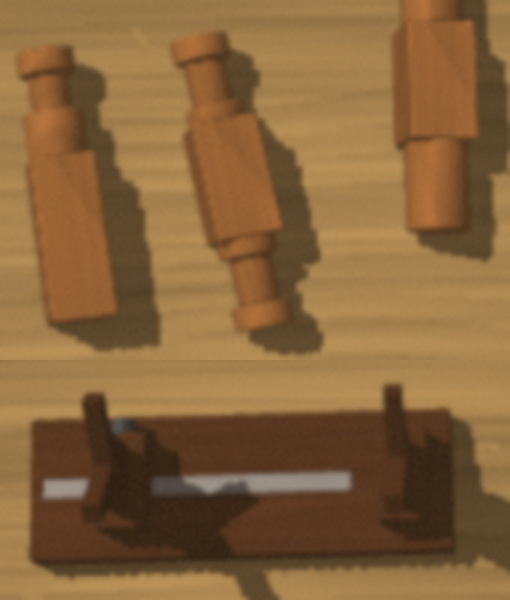

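The crop confirms it: the middle leg has collars, necks and knobs at both ends, its left neighbour has only one neck, and the right one has none. The right fork stands at the end of the slot, so it is the fixed one (y≈97 mm). The left fork is movable, at y≈286 mm, so it has to go to y≈233 mm.

>>> send_rows(plan=[[[-1, 0.9, -0.7, 0, 0.31], [-1, 0.9, -0.7, 0, 0.31], [-1, 0.9, -0.7, 0, 0.31], [-1, 0.9, -0.7, 0, 0.31], [-1, 0.9, -0.7, 0, 0.31], [-1, 0.9, -0.7, 0, 0.31], [-1, 0.9, -0.7, 0, 0.31], [-1, 0.9, -0.7, 0, 0.31]]], force=20)

```text
t: 0.77
tool_pos: [0.3677, 0.4291, 0.2352]
orientation: [0.008, -3.141, 0.001]
force: [-0.0, 0.3, -1.1]
opening: 0.0928
gripper_force: 0.0
```

>>> send_rows(plan=[[[-1, 0.92, -0.71, 0, 0], [-1, 0.92, -0.71, 0, 0], [-1, 0.92, -0.71, 0, 0], [-1, 0.92, -0.71, 0, 0], [-1, 0.92, -0.71, 0, 0], [-1, 0.92, -0.71, 0, 0], [-1, 0.92, -0.71, 0, 0], [-1, 0.92, -0.71, 0, 0], [-1, 0.92, -0.71, 0, 0]]])

```text
t: 1.52
tool_pos: [0.5497, 0.2896, 0.2352]
orientation: [0.014, -3.14, -0.001]
force: [-0.4, -0.2, 0.2]
opening: 0.093
gripper_force: 0.0
```

>>> send_rows(plan=[[[-1, 0.01, -0.01, -0.4, 0], [-1, 0.01, -0.01, -0.4, 0], [-1, 0.01, -0.01, -0.8, 0], [-1, 0.01, -0.01, -0.8, 0], [-1, 0.01, -0.01, -0.8, 0], [-1, 0.01, -0.01, -0.8, 0], [0.9, 0.01, -0.01, -0.8, 0], [0.9, 0.01, -0.01, -0.8, 0], [0.9, 0.01, -0.01, -0.8, 0], [0.9, 0.01, -0.01, -0.8, 0], [0.9, 0.01, -0.01, -0.8, 0], [0.9, 0.01, -0.01, -0.8, 0], [0.9, 0.01, -0.01, -0.8, 0], [0.9, 0.01, -0.01, -0.8, 0], [0.9, 0.01, -0.01, -0.8, 0], [0.9, 0.01, -0.01, -0.8, 0]]])

```text
t: 2.85
tool_pos: [0.5528, 0.2861, 0.0755]
orientation: [0.012, -3.141, 0.0]
force: [0.1, -0.0, 0.7]
opening: 0.0307
gripper_force: 0.0
```

>>> send_rows(plan=[[[1, 0, 0, 0, 0], [1, 0, 0, 0, 0], [1, 0, 0, 0, 0], [1, 0, 0, 0, 0], [1, 0, 0, 0, 0], [1, 0, 0, 0, 0], [1, 0, -0.05, 0, 0], [1, 0, -0.1, 0, 0], [1, 0, -0.15, 0, 0], [1, 0, -0.2, 0, 0], [1, 0, -0.25, 0, 0], [1, 0, -0.265, 0, 0], [1, 0, -0.265, 0, 0], [1, 0, -0.265, 0, 0], [1, 0, -0.265, 0, 0]]])

```text
t: 4.1
tool_pos: [0.5533, 0.2318, 0.0756]
orientation: [-0.011, 3.141, -0.002]
force: [4.8, -2.8, -5.6]
opening: 0.0122
gripper_force: 20.0
```

>>> send_rows(plan=[[[-1, 0, 0, 0, 0], [-1, 0, 0, 0, 0], [-1, 0, 0, 0, 0], [-1, 0, 0, 0, 0], [-1, 0, 0, 0, 0], [-1, 0, 0, 0, 0], [-1, 0, 0, 0.4, 0], [-1, 0, 0, 0.8, 0], [-1, 0, 0, 0.8, 0], [-1, 0, 0, 0.8, 0], [-1, 0, 0, 0.8, 0], [-1, 0, 0, 0.8, 0], [-1, -0.3, -0.9, 0.8, 0], [-1, -0.3, -0.9, 0.8, 0], [-1, -0.3, -0.9, 0.8, 0], [-1, -0.3, -0.9, 0.8, 0], [-1, -0.3, -0.9, 0.8, 0], [-1, -0.3, -0.9, 0.8, 0]]])

```text
t: 5.6
tool_pos: [0.4908, 0.0494, 0.2337]
orientation: [0.007, -3.138, 0.002]
force: [0.0, -0.2, -0.8]
opening: 0.0928
gripper_force: 0.0
```

>>> send_rows(plan=[[[-1, -0.2, -0.9, 0, 0.17], [-1, -0.2, -0.9, 0, 0.17], [-1, -0.2, -0.9, 0, 0.17], [-1, -0.2, -0.9, 0, 0.17], [-1, -0.2, -0.9, 0, 0.17], [-1, -0.2, -0.9, 0, 0.17], [-1, -0.2, -0.9, 0, 0.17]]])

```text
t: 6.18
tool_pos: [0.4522, -0.1272, 0.2342]
orientation: [0.287, -3.127, -0.002]
force: [0.0, -0.1, -0.0]
opening: 0.0932
gripper_force: 0.0
```

```bash
cat > m.py <<'E'
from h import *
p,d=grab('top');W=world('top',d)
def sel(x0,x1,y0,y1,lo,hi):
    w=W.reshape(-1,3);return w[(w[:,0]>x0)&(w[:,0]<x1)&(w[:,1]>y0)&(w[:,1]<y1)&(w[:,2]>lo)&(w[:,2]<hi)]
def mr(w,n):
    c,s,a=cv2.minAreaRect((w[:,:2]*1000).astype(np.float32));print(n,len(w),np.round(c,1),np.round(s,1),round(a,1),np.percentile(w[:,2],[5,95]).round(3))
E
python3 - <<'E'
from m import *
for n,y0,y1 in(('fix',.07,.13),('mov',.2,.3)):
  for lo,hi in((.036,.06),(.095,.13)): mr(sel(.5,.62,y0,y1,lo,hi),n)
mr(sel(.3,.6,-.28,-.16,.012,.06),'spindle')
s=telemetry.read_state();print(s['t'],s['tool_pos'],s['orientation'])
E
```

```text
fix 327 [553.8  97.4] [66.7 34.2] 1.2 [0.039 0.048]
fix 261 [553.9  97.2] [82.9 12.4] 0.4 [0.096 0.122]
mov 324 [558.2 230.8] [77.7 34.3] 0.5 [0.037 0.053]
mov 282 [552.6 230.7] [82.7 13. ] 0.7 [0.096 0.122]
spindle 1138 [ 413.1 -228.7] [118.3  44.5] 10.5 [0.025 0.047]
6.2333 [ 0.45252661 -0.12634044  0.23435744] [ 2.89534412e-01 -3.12657451e+00 -2.38569708e-03]
```

>>> send_rows(plan=[[[-1, 0, -0.475, 0, 0], [-1, 0, -0.475, 0, 0], [-1, 0, -0.475, 0, 0], [-1, 0, -0.475, -0.3, 0], [-1, 0, -0.475, -0.6, 0], [-1, 0, -0.475, -0.6, 0], [-1, 0, -0.475, -0.6, 0], [-1, 0, -0.475, -0.6, 0]]], force=20)

```text
t: 6.9
tool_pos: [0.4516, -0.2194, 0.1136]
orientation: [0.293, -3.123, -0.006]
force: [0.1, 0.1, 0.7]
opening: 0.0929
gripper_force: 0.0
```

>>> send_rows(plan=[[[-1, 0.008, -0.005, -0.2, 0], [-1, 0.008, -0.005, -0.35, 0], [-1, 0.008, -0.005, -0.45, 0], [-1, 0.008, -0.005, -0.45, 0], [-1, 0.008, -0.005, -0.45, 0], [-1, 0.008, -0.005, -0.45, 0], [1, 0.008, -0.005, -0.45, 0], [1, 0.008, -0.005, -0.45, 0], [1, 0.008, -0.005, -0.45, 0], [1, 0.008, -0.005, -0.45, 0], [1, 0.008, -0.005, -0.45, 0], [1, 0.008, -0.005, -0.45, 0], [1, 0.008, -0.005, -0.45, 0], [1, 0.008, -0.005, -0.45, 0], [1, 0.008, -0.005, -0.45, 0], [1, 0.008, -0.005, -0.45, 0], [1, 0.008, -0.005, -0.45, 0], [1, 0.008, -0.005, -0.45, 0]]])

```text
t: 8.4
tool_pos: [0.4544, -0.2227, 0.0255]
orientation: [0.292, -3.128, -0.0]
force: [-0.3, 1.1, 0.1]
opening: 0.0442
gripper_force: 20.0
```

>>> send_rows(plan=[[[1, 0, 0, 0.1, 0], [1, 0, 0, 0.25, 0], [1, 0, 0, 0.45, 0], [1, 0, 0, 0.65, 0], [1, 0, 0, 0.85, 0], [1, 0, 0, 0.97, 0], [1, 0.05, 0.1, 0.97, -0.1], [1, 0.1, 0.2, 0.97, -0.2], [1, 0.15, 0.3, 0.97, -0.3], [1, 0.2, 0.4, 0.97, -0.4], [1, 0.25, 0.5, 0.97, -0.5], [1, 0.25, 0.6, 0.97, -0.6], [1, 0.25, 0.7, 0.97, -0.7], [1, 0.25, 0.8, 0.97, -0.8], [1, 0.25, 0.9, 0.97, -0.83], [1, 0.25, 0.95, 0.97, -0.83], [1, 0.25, 0.95, 0.97, -0.83], [1, 0.25, 0.95, 0.97, -0.83]]], force=30)

```text
t: 9.9
tool_pos: [0.5045, -0.033, 0.2195]
orientation: [1.048, 2.961, -0.001]
force: [0.2, -0.1, -1.7]
opening: 0.0438
gripper_force: 30.0
```

>>> send_rows(plan=[[[1, 0.05, 0.1, 0, -0.1], [1, 0.1, 0.2, 0, -0.2], [1, 0.15, 0.3, 0, -0.3], [1, 0.2, 0.4, 0, -0.4], [1, 0.25, 0.5, 0, -0.5], [1, 0.25, 0.6, 0, -0.6], [1, 0.25, 0.7, 0, -0.7], [1, 0.25, 0.8, 0, -0.8], [1, 0.25, 0.9, 0, -0.83], [1, 0.25, 0.95, 0, -0.83], [1, 0.25, 0.95, 0, -0.83], [1, 0.25, 0.95, 0, -0.83]]])

```text
t: 10.9
tool_pos: [0.5547, 0.1562, 0.2194]
orientation: [2.198, 2.244, -0.001]
force: [0.0, -0.5, -1.2]
opening: 0.0439
gripper_force: 30.0
```

```bash
python3 - <<'E'
from m import *
p2,_=grab('side'); cv2.imwrite('pics/side2.png',p2)
s=telemetry.read_state();print(s['t'],s['tool_pos'],s['orientation'],s['q'].round(2) if hasattr(s['q'],'round') else s['q'],s['opening'])
t=s['tool_pos'];
w=sel(t[0]-.1,t[0]+.1,t[1]-.13,t[1]+.13,.18,.27);mr(w,'held')
W2=world('side',np.load('side.npz')['d']).reshape(-1,3)
w=W2[(abs(W2[:,0]-t[0])<.05)&(abs(W2[:,1]-t[1])<.13)&(W2[:,2]>.17)&(W2[:,2]<.25)]
for a,b in((-.102,-.086),(.086,.102)):
    k=w[(w[:,1]-t[1]>a)&(w[:,1]-t[1]<b)];print(len(k),k.min(0) if len(k) else'',k.max(0) if len(k) else '')
E
```

```text
11.0 [0.55472168 0.15573072 0.21954256] [ 2.20048890e+00  2.24167671e+00 -8.32849515e-04] [ 0.19  0.07  1.58 -0.    1.49  0.17] 0.0443218971169806
held 1017 [547.1 157.4] [ 55.5 199.5] 1.6 [0.217 0.235]
280 [0.53542597 0.05555925 0.19781273] [0.57497179 0.06947162 0.23759151]
41 [0.53229075 0.24179764 0.20542718] [0.57207364 0.25612361 0.23265549]
```

View pics/side2.png

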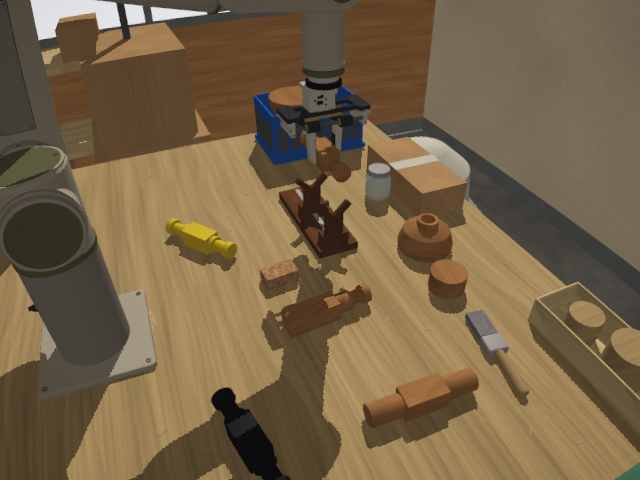

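Side picture: the spindle is held level at (325,160), above the forks at (310,200) and (335,225). I'll centre it and descend.

>>> send_rows(plan=[[[1, -0.004, 0.0375, 0, 0], [1, -0.004, 0.0375, 0, 0], [1, -0.004, 0.0375, -0.1, 0], [1, -0.004, 0.0375, -0.2, 0], [1, -0.004, 0.0375, -0.3, 0], [1, -0.004, 0.0375, -0.4, 0], [1, -0.004, 0.0375, -0.47, 0], [1, -0.004, 0.0375, -0.47, 0], [1, -0.004, 0.0375, -0.47, 0], [1, -0.004, 0.0375, -0.47, 0]]])

```text
t: 11.83
tool_pos: [0.5544, 0.1647, 0.1269]
orientation: [2.2, 2.241, 0.002]
force: [-0.7, 0.0, -1.7]
opening: 0.044
gripper_force: 30.0
```

```bash
python3 - <<'E'
from m import *
p2,d2=grab('side')
a=cv2.resize(p2[130:270,250:390],(560,560),interpolation=cv2.INTER_CUBIC);cv2.imwrite('pics/side3.png',a)
s=telemetry.read_state();print(s['t'],s['tool_pos'],s['orientation'],s['force'],s['opening'])
t=s['tool_pos'];W2=world('side',d2).reshape(-1,3)
w=W2[(abs(W2[:,0]-t[0])<.026)&(abs(W2[:,1]-t[1])<.13)&(W2[:,2]>.103)&(W2[:,2]<.16)]
print(np.percentile(w[:,1],[.5,99.5]))
for n,V in(('side',W2),('top',W.reshape(-1,3))):
  for a,b in((-.104,-.086),(.086,.104)):
    k=V[(abs(V[:,0]-t[0])<.026)&(V[:,1]-t[1]>a)&(V[:,1]-t[1]<b)&(V[:,2]>.08)&(V[:,2]<.16)];print(n,len(k),k.min(0) if len(k) else'',k.max(0) if len(k) else '')
E
```

```text
11.9333 [0.5548433  0.16480989 0.12748358] [2.19991959 2.24055522 0.00364631] [-0.2655404  -0.07616059 -0.86035744] 0.04394726826747092
[0.06477288 0.25738866]
side 238 [0.53579553 0.06428848 0.10446607] [0.57461427 0.07859168 0.14525452]
side 24 [0.53339258 0.25085632 0.11506723] [0.57226047 0.26542236 0.13604571]
top 148 [0.5373435  0.06622814 0.11822051] [0.57398883 0.0787492  0.14535231]
top 160 [0.53414886 0.25084043 0.12261966] [0.57281309 0.26534134 0.14641167]
```

View pics/side3.png

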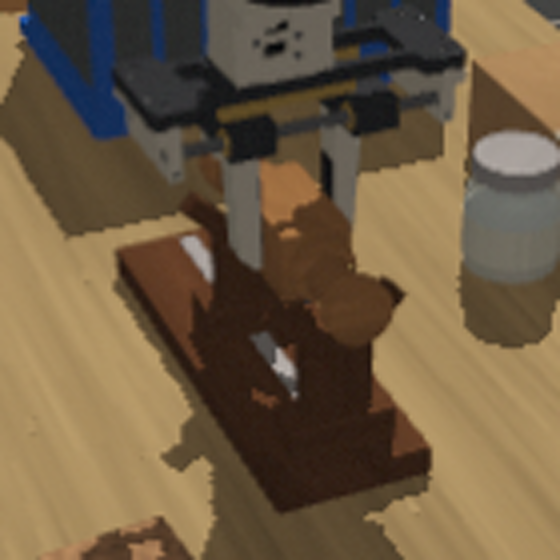

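The crop shows the spindle between the V arms, with its near knob (355,305) outside the fixed fork. It is still about 15 mm above the seat. I'll lower it slowly.

>>> send_rows(plan=[[[1, -0.005, -0.005, -0.01, 0], [1, -0.005, -0.005, -0.02, 0], [1, -0.005, -0.005, -0.03, 0], [1, -0.005, -0.005, -0.04, 0], [1, -0.005, -0.005, -0.05, 0], [1, -0.005, -0.005, -0.06, 0], [1, -0.005, -0.005, -0.065, 0], [1, -0.005, -0.005, -0.065, 0], [1, -0.005, -0.005, -0.065, 0]]])

```text
t: 12.68
tool_pos: [0.5526, 0.1637, 0.1135]
orientation: [-2.201, -2.241, 0.0]
force: [-5.8, 0.4, 6.2]
opening: 0.0438
gripper_force: 30.0
```

Contact on the +x arm of the V, so I'll ease toward -x and go down in small steps.

>>> send_rows(plan=[[[1, -0.005, 0, 0, 0], [1, -0.008, 0, 0, 0], [1, -0.008, 0, 0, 0], [1, -0.008, 0, 0, 0], [1, -0.008, 0, 0, 0]]])

```text
t: 13.1
tool_pos: [0.5521, 0.1637, 0.1134]
orientation: [2.2, 2.24, 0.003]
force: [4.9, -0.6, 4.7]
opening: 0.0436
gripper_force: 30.0
```

>>> send_rows(plan=[[[1, 0.003, 0, 0, 0], [1, 0.003, 0, 0, 0], [1, 0.003, 0, -0.003, 0], [1, 0.003, 0, -0.003, 0], [1, 0.003, 0, -0.003, 0], [1, 0.003, 0, -0.003, 0]]])

```text
t: 13.6
tool_pos: [0.5522, 0.1637, 0.1133]
orientation: [2.201, 2.241, 0.002]
force: [-0.2, -2.0, 11.0]
opening: 0.0437
gripper_force: 30.0
```

```bash
cat > chk.py <<'E'
from m import *
s=telemetry.read_state();print(s['t'],s['force'])
V=W.reshape(-1,3)
for a,b in((.055,.078),(.248,.27)):
    k=V[(abs(V[:,0]-.553)<.03)&(V[:,1]>a)&(V[:,1]<b)&(V[:,2]>.09)&(V[:,2]<.16)];print(len(k),k.min(0).round(4),k.max(0).round(4),np.percentile(k[:,2],98).round(4))
E
python3 chk.py
```

```text
13.65 [ 0.10723189 -1.62053419 10.12605485]
144 [0.5353 0.065  0.1062] [0.5723 0.078  0.1333] 0.1321
203 [0.5317 0.2481 0.0965] [0.5703 0.2645 0.132 ] 0.1309
```

Both knob tops are level at about 131 mm, so both necks are seated. Releasing.

>>> send_rows(plan=[[[1, 0, 0, 0, 0], [1, 0, 0, 0.002, 0], [1, 0, 0, 0.002, 0], [0, 0, 0, 0.002, 0], [-0.2, 0, 0, 0.002, 0], [-0.5, 0, 0, 0.002, 0], [-1, 0, 0, 0.002, 0], [-1, 0, 0, 0.002, 0], [-1, 0, 0, 0.002, 0], [-1, 0, 0, 0.002, 0], [-1, 0, 0, 0.002, 0], [-1, 0, 0, 0.002, 0], [-1, 0, 0, 0.002, 0]]], force=5)

```text
t: 14.73
tool_pos: [0.5517, 0.1637, 0.1124]
orientation: [-2.201, -2.242, 0.0]
force: [-0.0, 0.4, 0.0]
opening: 0.0923
gripper_force: 0.0
```

>>> send_rows(plan=[[[-1, 0, 0, 0.05, 0], [-1, 0, 0, 0.15, 0], [-1, 0, 0, 0.3, 0], [-1, 0, 0, 0.5, 0], [-1, 0, 0, 0.7, 0], [-1, 0, 0, 0.8, 0], [-1, -0.5, 0, 0.8, 0], [-1, -0.9, 0, 0.8, 0], [-1, -0.9, 0, 0.8, 0], [-1, -0.9, 0, 0.8, 0], [-1, -0.9, 0, 0.8, 0], [-1, -0.9, 0, 0.8, 0]]])

```text
t: 15.73
tool_pos: [0.3695, 0.1639, 0.2737]
orientation: [2.199, 2.243, 0.003]
force: [-0.1, 0.2, -0.0]
opening: 0.0935
gripper_force: 0.0
```

```bash
python3 chk.py; python3 - <<'E'
from h import *
p=np.load('top.npz')['p'];q,_=grab('side')
cv2.imwrite('pics/end.png',np.hstack([cv2.resize(p[150:270,130:330],(400,240)),cv2.resize(q[150:270,220:420],(400,240))]))
E
```

```text
15.7833 [-0.03399041  0.30747483 -0.44696661]
150 [0.5341 0.0652 0.1073] [0.572  0.078  0.1332] 0.1313
139 [0.5394 0.2482 0.1101] [0.5704 0.2647 0.1323] 0.1316
```

View pics/end.png

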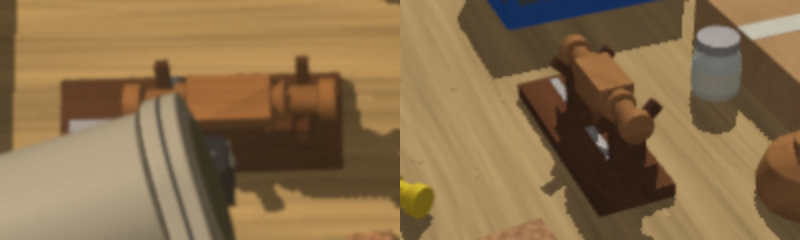

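The spindle lies level in both forks (right-hand view, around (605,90)) and the gripper is clear, so I'm handing in.

```bash
python3 -c "
from plant import order;print(order.close_job())"
```

```text
the job is handed in; nothing more can be done
None
```

The job is handed in at about 16 s: the two-necked spindle lies level in both forks, which stand about 133.5 mm apart by camera (necks 136 mm), and the gripper is clear; the close call returned no verdict.

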